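# Empty the scoop tray and collect the vials in it

## Task

Pick up the steel scoop tray by its black tab, tip it to slide the used caps off its open front into the white discard bin, and set the empty tray back level on its black rubber mat. Then lay all the loose vials that are in the grey spill tray on their sides in the steel tray, each flat on its floor and none on top of another, and leave the other things on the bench where they are.

Things in the scene. Friction and masses are not known exactly. Their poses are not given: they have to be found in the camera images.
- tray: Steel scoop tray, loose, about 300 g. Origin: centre of its underside; z up. Smooth floor 126 mm along x, 146 mm along y, 3 mm thick; walls 3 mm thick, tops 25 mm above the underside, on both sides and at the back (+x). The front (-x) is open: a pouring lip. Inside: x -63 to +60 mm, y -70 to +70 mm. A black grip tab stands at the back. Caps slide on its floor from a slope of 17 to 22 degrees.
- tray_handle (a point): Where to grip the tray: a point in the black upright tab at the tray's back end, 66 mm along the tray's +x from its origin and 50 mm above the underside. The tab is 12 mm thick along the tray's x, 40 mm wide along its y, and its top is 72 mm above the underside. Axes as the tray's.
- tray_lip (a point): Middle of the open pouring edge of the tray's floor: 63 mm along the tray's -x from its origin, 3 mm above the underside. Axes as the tray's.
- bin: White open-topped plastic discard bin, fixed, 150 mm along its x, 180 mm along its y, 90 mm high, walls 4 mm. Origin: centre of its underside, on the bench.
- mat: Flat black rubber mat, fixed, 180 mm along its x by 190 mm along its y, 3 mm thick. Origin: centre of its underside, on the bench. The tray's home; the tray stands on it at the start. It lies on one side of the bin, the spill tray on the other.
- spill: Flat grey plastic spill tray, fixed, 240 mm along its x by 230 mm along its y; floor 3 mm thick, lip all round 4 mm wide whose top is 14 mm above the bench. Origin: centre of its underside. The vials lie in it at the start, and a pair of steel forceps (115 mm long, 6 mm high) lies along its +x edge.
- vial0: Capped amber glass vial lying on its side: a plain cylinder 28 mm in diameter, 60 mm long with its white cap, flat at both ends, about 35 g; it rolls easily. Origin: its middle; x along its axis. Three or four vials are present (None if absent).
- vial1: Capped amber glass vial lying on its side: a plain cylinder 28 mm in diameter, 60 mm long with its white cap, flat at both ends, about 35 g; it rolls easily. Origin: its middle; x along its axis. Three or four vials are present (None if absent).
- vial2: Capped amber glass vial lying on its side: a plain cylinder 28 mm in diameter, 60 mm long with its white cap, flat at both ends, about 35 g; it rolls easily. Origin: its middle; x along its axis. Three or four vials are present (None if absent).
- vial3: Capped amber glass vial lying on its side: a plain cylinder 28 mm in diameter, 60 mm long with its white cap, flat at both ends, about 35 g; it rolls easily. Origin: its middle; x along its axis. Three or four vials are present (None if absent).
- cap0: Used white plastic screw cap, a loose disc 26 mm in diameter and 14 mm high, about 12 g, lying in the steel tray at the start. Origin: its middle; z along its axis. Two to four caps are present (None if absent).
- cap1: Used white plastic screw cap, a loose disc 26 mm in diameter and 14 mm high, about 12 g, lying in the steel tray at the start. Origin: its middle; z along its axis. Two to four caps are present (None if absent).
- cap2: Used white plastic screw cap, a loose disc 26 mm in diameter and 14 mm high, about 12 g, lying in the steel tray at the start. Origin: its middle; z along its axis. Two to four caps are present (None if absent).
- cap3: Used white plastic screw cap, a loose disc 26 mm in diameter and 14 mm high, about 12 g, lying in the steel tray at the start. Origin: its middle; z along its axis. Two to four caps are present (None if absent).
- marker: Marker pen lying on the bench in front of the bin, 130 mm long, 14 mm thick. A bystander. Origin: centre of its underside.
- forceps: Steel forceps, 115 mm long along x, 6 mm high, lying in the spill tray. A bystander. Origin: centre of its underside.
- dish: Flat glass dish, 86 mm across, 14 mm high, beyond the bin. A bystander. Origin: centre of its underside.
- bottle: Clear glass bottle, 54 mm across, 90 mm high, standing at the far left. A bystander. Origin: centre of its underside.
- jar: Amber jar with a steel lid, 68 mm across, 70 mm high, standing at the far right. A bystander. Origin: centre of its underside.

How it is judged:
On the way, in this order (a step that is already met when the one before it is completed fails the run):
1. the steel tray is lifted and tipped (by more than 14 degrees) with its lip over the bin (angle between tray's own z axis and vertical above 0.25 rad and height (world z) of tray above 0.06 m and horizontal distance between tray_lip and bin below 0.12 m).
2. all the used caps are in the discard bin (x of cap0 in the frame of bin between -0.073 and 0.073 m and y of cap0 in the frame of bin between -0.088 and 0.088 m and z of each of cap0, cap1, cap2, cap3 in the frame of bin below 0.08 m and x of cap1 in the frame of bin between -0.073 and 0.073 m and y of cap1 in the frame of bin between -0.088 and 0.088 m and x of cap2 in the frame of bin between -0.073 and 0.073 m and y of cap2 in the frame of bin between -0.088 and 0.088 m and x of cap3 in the frame of bin between -0.073 and 0.073 m and y of cap3 in the frame of bin between -0.088 and 0.088 m), for 0.2 s.
3. the tray is on its mat and all the vials lie in it (x of tray in the frame of mat between -0.035 and 0.035 m and y of tray in the frame of mat between -0.035 and 0.035 m and z of tray in the frame of mat between -0.001 and 0.007 m and angle between tray's own z axis and vertical below 0.06 rad and x of vial0 in the frame of tray between -0.05 and 0.055 m and y of vial0 in the frame of tray between -0.068 and 0.068 m and z of vial0 in the frame of tray between 0.011 and 0.023 m and linear speed of each of vial0, vial1, vial2, vial3 below 0.03 m/s and x of vial1 in the frame of tray between -0.05 and 0.055 m and y of vial1 in the frame of tray between -0.068 and 0.068 m and z of vial1 in the frame of tray between 0.011 and 0.023 m and x of vial2 in the frame of tray between -0.05 and 0.055 m and y of vial2 in the frame of tray between -0.068 and 0.068 m and z of vial2 in the frame of tray between 0.011 and 0.023 m and x of vial3 in the frame of tray between -0.05 and 0.055 m and y of vial3 in the frame of tray between -0.068 and 0.068 m and z of vial3 in the frame of tray between 0.011 and 0.023 m), for 0.2 s.
At the end, for the whole second after the job is handed in: Caps in the bin; tray level (0.06 rad) on the mat, centred within 35 mm in x and y; every vial at rest on its side on the tray floor, its middle 11 to 23 mm above the tray underside, x -50 to 55 mm and y within 68 mm of the tray centre (all of step 2 and all of step 3 and linear speed of tray below 0.02 m/s); the robot touches nothing.
It fails at once if a bystander (marker, forceps, dish, bottle, jar) is shifted by more than 40 mm (distance of any of marker, forceps, dish, bottle, jar from where it was at the start of the episode above 0.04 m).
It fails at once if the bottle or the jar is knocked over (angle between any of bottle, jar's own z axis and vertical above 0.6 rad).
Of cap0, cap1, cap2, cap3 only 2 to 4 are there at a start; the rules pass over those that are not, and their reading is None.
Of vial0, vial1, vial2, vial3 only 3 to 4 are there at a start; the rules pass over those that are not, and their reading is None.
At some moment in a run one of vial0, vial1, vial2, vial3 may be knocked a few centimetres aside while the robot is not near it.
It also fails if it takes over 210 s, if anything falls off the work surface, if the arm or the gripper's body presses on something with over 40 N, if the wrist force passes 120 N, or if a joint passes its speed limit or range.

## Robot

A 6-joint arm with a two-finger parallel gripper is mounted at the origin on the work surface. World frame = base frame: x ahead of the robot, y to its left, z up, the work surface at z = 0. Lengths are in m, angles in rad, forces in N, time in s.
With the tool pointing down it reaches from about 0.4 to 0.825 m from the base axis. Payload 7 kg.
Tool frame: the origin (TCP) lies at the very end of the fingers, on their centre line; the grasp point (between the pads) lies 19 mm behind it; x points along the fingers, y is the direction in which the jaws open and shut, and the axes are right-handed (so a half turn about x gives the same grasp; the last joint's range is limited). The gripper opens to 88 mm and grips with 3 to 60 N. Pads are 19 mm wide; open, the fingers measure 130 mm over their backs; the gripper's body (78 mm by 193 mm) begins 47 mm behind the grasp point.
Start: joints at [-0.815, 0.359, 0.012, 0, -1.224, -0.288], TCP at [0.304, -0.602, 0.227] pointing down, gripper open.
Joint ranges: [-3.07, 3.07], [-1.43, 2.12], [-1.02, 1.25], [-3.03, 1.67], [-3.05, -0], [-3.03, 3.03]. Speed limits (rad/s): [2.39, 2.39, 3.01, 3.14, 3.14, 3.14].

## Interface

Orientations are given as [roll, pitch, yaw] about the fixed x, y, z axes, in that order (R = Rz(yaw) Ry(pitch) Rx(roll)).
In Python, from station import arm gives the robot as it stands.
- The arm moves only by the shell command python3 -m inch 'ROWS' [OPENING] [FORCE]. ROWS is text: rows parted by semicolons, each of 6 numbers parted by spaces: the shift along the world's x, y, z in units of 30 mm (1.0 is 30 mm), then the turn, a rotation vector about the world's x, y, z in units of 5 degrees (1.0 is 5 degrees). In form: dx dy dz wx wy wz; .... A call has 1 to 12 rows; each row shifts and turns the commanded pose from where the row before left it; what a row does not reach is not made up. A row lasts 1/8 s, in which the tool goes at most 62.5 mm and 10.7 degrees, less where a joint would pass 70% of its speed; a pose out of reach is approached as far as the arm can. A call is refused whole if a number of a shift passes 1 or a number of a turn 1, either way. A call with a gripper value outside its range is refused whole. OPENING is the opening, from 0 (shut) to 1 (fully open), set as the call begins (- or left out, the last holds). The fingers move at their own pace and stop on an object; FORCE is the grip in N (left out, the last holds). Time passes only in rows, so rows that do not move let the fingers close. It gives the time, the measured TCP pose, the force and the opening at its end, in the units of the state.
- arm.get_state(): the state, without advancing time (a new reading comes with each control period).
- arm.grab_frame(name): name is "scene" or "top"; returns a dict with "frame" (400x640x3 uint8, red, green, blue), "range_z" (400x640 float32, m along the optical axis (not along the pixel's ray), 0 where there is no reading), "mtx" (3x3 intrinsics, pixels), "pose" (4x4, takes a point from camera to world coordinates). Camera axes: x right, y up, looking along -z (the intrinsics and any distortion apply to the point x, -y, -z); pixel columns grow to the right and rows downward; lengths in m; the calibration is good to about 2 mm. A picture is of the moment at which its call begins.
- arm.job_done(): hands the job in, once; it reports no verdict.
Trained networks look in a picture, given as the dict that the camera call returned (one of the last four; its "shot" number tells which), for a name from the list of things; names that differ only in an ending like _2 or _b are one class to them, and where a whole thing is asked for, a point or a joint stands for the part that bears it (a point fixed in the world has none). Each returns a list of dicts, best first, with "confidence" (0 to 1); they miss things now and then, are a little off and sometimes report something else, mostly with a low value. They report only what shows in the picture. A call takes as long as a camera call.
- arm.search_frame(picture, target): "extent" ([centre column, centre row, width, height] as shares, 0 to 1, of the picture: columns of its width, rows of its height, round what is visible of it).
- arm.masks_of(picture, target): "mask" (400x640 bool, what is visible of it) and "extent" ([centre column, centre row, width, height] as shares, 0 to 1, of the picture: columns of its width, rows of its height, round what is visible of it).
- arm.place_of(picture, target): "position" ([column, row] as shares, 0 to 1, of the picture: columns of its width, rows of its height: a listed point, or the origin of a listed thing).
The state is a dict: "t": time; "q": joint angles; "qd": joint speeds; "joint_efforts": joint torques, N m; "eef_pos": TCP position; "ee_rot": TCP orientation; "force": force on the tool from outside, world axes, zero at the start; "moment": the same for the moment, N m; "width": finger opening in m.
Only numpy, scipy, OpenCV 4.12 (cv2) and the standard library are available. Lean on these libraries where they do the work, as an engineer would, in place of code of your own. Each camera call takes 0.05 s, during which the arm holds its last target. There are 200 camera calls.

## Working session

There is one attempt and no reset: what is moved stays moved. The work goes in short steps, Python scripts to look and compute and a shell command to move; the robot and the scene stay as the last step left them, time stands still between calls to the robot, and variables do not carry over. Pictures are saved under pics/ and viewed, about 12 in all and at most 16, crops included, and the job is handed in when it is done.

```bash
mkdir -p pics; ls; cat > h.py <<'E'
import numpy as np, cv2
from station import arm
from scipy.spatial.transform import Rotation as R
def cloud(d):
    K=np.array(d["mtx"]);P=np.array(d["pose"]);z=d["range_z"]
    v,u=np.mgrid[0:400,0:640]
    X=np.stack([(u-K[0,2])/K[0,0]*z,-(v-K[1,2])/K[1,1]*z,-z],-1)
    return X@P[:3,:3].T+P[:3,3]
def save(d,n,crop=None,s=1):
    im=d["frame"][:,:,::-1]
    if crop: im=im[crop[1]:crop[3],crop[0]:crop[2]]
    cv2.imwrite("pics/"+n,cv2.resize(im,None,fx=s,fy=s))
E
python3 - <<'E'
from h import *
print(arm.get_state())
np.set_printoptions(precision=3,suppress=True)
for c in ("top","scene"):
    d=arm.grab_frame(c);save(d,c+"0.png");W=cloud(d)
    print(c,d["pose"],d["mtx"],[k for k in d])
    for n in "tray bin mat spill vial0 cap0 marker forceps dish bottle jar".split():
        for m in arm.masks_of(d,n)[:6]:
            if m["confidence"]<.3: continue
            k=m["mask"]&(d["range_z"]>0); p=W[k]
            if len(p)<5: continue
            print(n,round(m["confidence"],2),"px",np.array(m["extent"][:2])*[640,400],"med",np.median(p,0),"lo",np.percentile(p,2,0),"hi",np.percentile(p,98,0))
            r=cv2.minAreaRect(p[:,:2].astype(np.float32)); print("   rect",np.round(r[0],3),np.round(r[1],3),round(r[2],1))
    for n in ("tray_handle","tray_lip","tray"):
        print(n,[(round(x["confidence"],2),np.array(x["position"])*[640,400]) for x in arm.place_of(d,n)[:2]])
E
```

```text
pics
{'t': 0.0, 'q': array([-8.14924800e-01,  3.59388252e-01,  1.10381770e-02, -3.45056325e-04,
       -1.22410965e+00, -2.88090770e-01]), 'qd': array([-0.00129331, -0.00193421,  0.00077487,  0.00013353, -0.00035878,
       -0.00105253]), 'joint_efforts': array([-9.36293945e-04, -5.82717204e+01,  2.93064594e+01,  6.99743316e+00,
        6.87775886e-03, -1.53573164e-04]), 'eef_pos': array([ 0.30409908, -0.60205334,  0.22561373]), 'ee_rot': array([1.66632461, 1.56910158, 2.13398785]), 'force': array([0.7055237 , 0.16218642, 0.90751429]), 'moment': array([ 0.02141677,  0.01255992, -0.00291051]), 'width': 0.08779244711649012}
top [[-0.007  0.984 -0.181  0.427]
 [-1.    -0.002  0.026  0.025]
 [ 0.025  0.181  0.983  0.852]
 [ 0.     0.     0.     1.   ]] [[392.189   0.    320.383]
 [  0.    392.189 202.132]
 [  0.      0.      1.   ]] ['frame', 'range_z', 'mtx', 'pose', 'shot']
tray 0.93 px [194.432 220.52 ] med [0.546 0.275 0.006] lo [0.476 0.197 0.003] hi [0.608 0.348 0.073]
   rect [0.551 0.275] [0.159 0.149] 79.2
bin 0.98 px [327.424 232.52 ] med [ 0.516 -0.009  0.004] lo [ 0.437 -0.09
[... 4851 characters left out ...]
.008] lo [0.479 0.191 0.002] hi [0.616 0.345 0.073]
   rect [0.547 0.276] [0.161 0.145] 79.7
dish 0.57 px [368.32 270.84] med [0.748 0.037 0.009] lo [ 0.712 -0.002  0.002] hi [0.787 0.073 0.016]
   rect [0.75  0.036] [0.083 0.085] 54.9
bottle 0.62 px [407.616 239.6  ] med [0.743 0.16  0.058] lo [0.716 0.144 0.008] hi [0.759 0.188 0.092]
   rect [0.735 0.168] [0.051 0.048] 49.4
jar 0.91 px [293.248 298.88 ] med [ 0.77  -0.17   0.068] lo [ 0.732 -0.198  0.01 ] hi [ 0.789 -0.138  0.073]
   rect [ 0.759 -0.166] [0.063 0.066] 15.0
tray_handle [(0.55, array([413.888, 191.6  ])), (0.31, array([393.216, 188.2  ]))]
tray_lip [(0.68, array([395.072, 173.68 ]))]
tray [(0.68, array([403.584, 186.48 ]))]
```

View pics/top0.png

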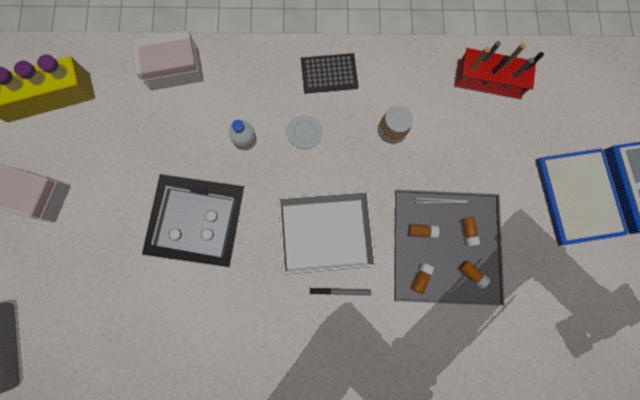

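View pics/scene0.png

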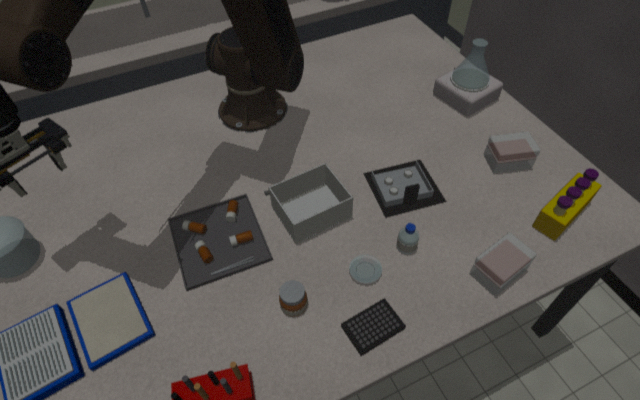

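```bash
python3 - <<'E'
from h import *
np.set_printoptions(precision=4,suppress=True)
for c in ("top","scene"):
    d=arm.grab_frame(c);W=cloud(d)
    roi=(abs(W[...,0]-.56)<.12)&(abs(W[...,1]-.275)<.12)
    tab=W[roi&(W[...,2]>.055)]; print(c,"tab",len(tab),np.median(tab,0),tab.max(0))
    for lo in (.068,.055):
      t=W[roi&(W[...,2]>lo)]; print("  tab rect",lo,cv2.minAreaRect(t[:,:2].astype(np.float32)))
    w=W[roi&(W[...,2]>.0265)&(W[...,2]<.031)]; r=cv2.minAreaRect(w[:,:2].astype(np.float32)); print("  walls",len(w),r)
    w=W[roi&(W[...,2]>.02)&(W[...,2]<.04)]; print("  walls2",len(w),cv2.minAreaRect(w[:,:2].astype(np.float32)))
    b=W[(abs(W[...,0]-.52)<.12)&(abs(W[...,1])<.13)&(W[...,2]>.085)]; print("  bin",cv2.minAreaRect(b[:,:2].astype(np.float32)))
s=arm.get_state();print(R.from_euler('xyz',s["ee_rot"]).as_matrix())
E
```

```text
top tab 149 [0.6021 0.2575 0.074 ] [0.6126 0.279  0.078 ]
  tab rect 0.068 ((0.6044406294822693, 0.2596743404865265), (0.03882903233170509, 0.012563741765916348), 79.24932861328125)
  tab rect 0.055 ((0.6044044494628906, 0.2594916522502899), (0.03920008987188339, 0.012564332224428654), 79.25818634033203)
  walls 212 ((0.5427442789077759, 0.2715108096599579), (0.14690369367599487, 0.13049611449241638), 79.63216400146484)
  walls2 465 ((0.544029712677002, 0.2713586390018463), (0.147390678524971, 0.13307996094226837), 79.63216400146484)
  bin ((0.5078244209289551, -0.006586633622646332), (0.15544705092906952, 0.18043901026248932), 4.448130130767822)
scene tab 106 [0.6113 0.2555 0.0708] [0.6187 0.2778 0.0799]
  tab rect 0.068 ((0.6080594062805176, 0.2573065757751465), (0.04134494066238403, 0.01501378882676363), 75.96772003173828)
  tab rect 0.055 ((0.6091307997703552, 0.2573475241661072), (0.04214417561888695, 0.016826197504997253), 78.52975463867188)
  walls 96 ((0.5517658591270447, 0.26809704303741455), (0.14784952998161316, 0.13392329216003418), 77.86206817626953)
  walls2 307 ((0.5503188371658325, 0.2688838839530945), (0.14966881275177002, 0.14161808788776398), 80.23855590820312)
  bin ((0.5139883756637573, -0.008664324879646301), (0.15456503629684448, 0.1807483732700348), 4.50448751449585)
[[ 0.     -0.4509  0.8926]
 [ 0.      0.8926  0.4509]
 [-1.      0.      0.    ]]
```

The top picture shows three white caps in the tray (around px 175–212, 215–235), with the tab at (200,190). There are four amber vials in the spill tray, at (423,231), (471,231), (423,279) and (475,274), and the marker is in front of the bin. First move is to go above the tab.

```bash
A='.347 .989 0 0 0 .363'
python3 -m inch '.35 .99 0 0 0 .36;.35 .99 0 0 0 .36;.35 .99 0 0 0 .36;.35 .99 0 0 0 .36;.35 .99 0 0 0 .36;.35 .99 0 0 0 .36;.35 .99 0 0 0 .36;.35 .99 0 0 0 .36;.35 .99 0 0 0 .36;.35 .99 0 0 0 .36;.35 .99 0 0 0 .36;.35 .99 0 0 0 .36'
python3 -m inch '.35 .99 0 0 0 .36;.35 .99 0 0 0 .36;.35 .99 0 0 0 .36;.35 .99 0 0 0 .36;.35 .99 0 0 0 .36;.35 .99 0 0 0 .36;.35 .99 0 0 0 .36;.35 .99 0 0 0 .36;.35 .99 0 0 0 .36;.35 .99 0 0 0 .36;.35 .99 0 0 0 .36;.35 .99 0 0 0 .36'
python3 -m inch '.34 .98 0 0 0 .38;.34 .98 0 0 0 .38;.34 .98 0 0 0 .38;.34 .98 0 0 0 .38;.34 .98 0 0 0 .38;0 0 -.8 0 0 0;0 0 -.8 0 0 0;0 0 -.8 0 0 0;0 0 -.5 0 0 0;0 0 0 0 0 0'
python3 - <<'E'
from h import *
s=arm.get_state();print(R.from_euler('xyz',s["ee_rot"]).as_matrix().round(3),s["force"])
d=arm.grab_frame("scene");save(d,"a1.png",(320,90,520,250),4)
E
```

```text
t: 3.1
eef_pos: [0.4306, -0.2451, 0.2268]
ee_rot: [-1.042, 1.57, -0.196]
force: [0.5, 0.3, 0.8]
width: 0.0876
t: 4.6
eef_pos: [0.5566, 0.1114, 0.2267]
ee_rot: [-0.876, 1.57, 0.347]
force: [0.5, -1.7, 0.5]
width: 0.0877
t: 5.85
eef_pos: [0.6069, 0.2572, 0.1385]
ee_rot: [2.421, 1.569, -2.474]
force: [-0.5, 0.6, 0.1]
width: 0.088
[[-0.002 -0.983  0.182]
 [-0.001  0.182  0.983]
 [-1.     0.001 -0.002]] [-0.48520365  0.64972792  0.12032633]
```

View pics/a1.png

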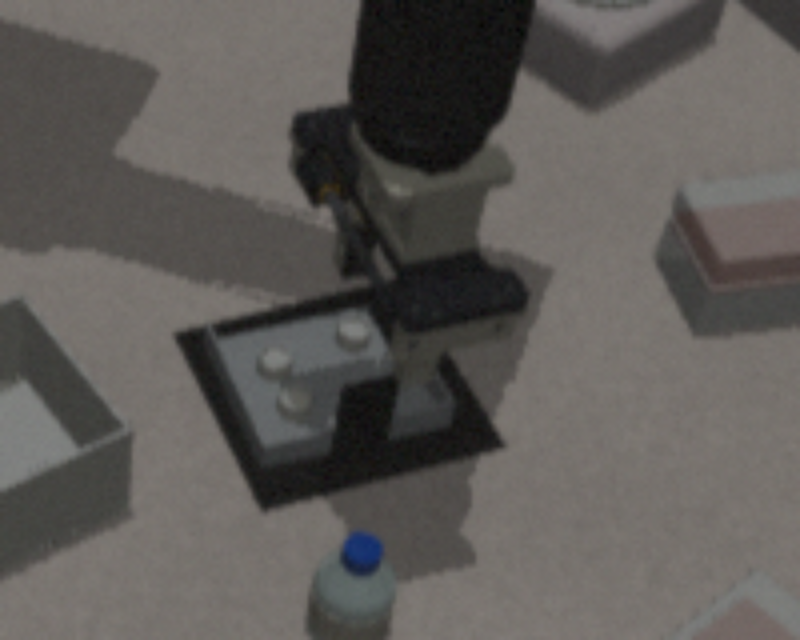

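The jaws straddle the black tab (crop px 360,410), and the three caps are at (275,360), (352,330) and (293,400). Next: descend and grip.

```bash

python3 -m inch '0 0 -.7 0 0 0;0 0 -.7 0 0 0;0 0 -.7 0 0 0;0 0 -.7 0 0 0;0 0 -.5 0 0 0;0 0 0 0 0 0'
python3 -m inch '0 0 0 0 0 0;0 0 0 0 0 0;0 0 0 0 0 0;0 0 0 0 0 0;0 0 0 0 0 0;0 0 0 0 0 0;0 0 0 0 0 0;0 0 0 0 0 0' 0 45
```

```text
t: 6.65
eef_pos: [0.6072, 0.2572, 0.0402]
ee_rot: [2.475, 1.57, -2.42]
force: [-0.6, -0.2, -0.8]
width: 0.0875
t: 7.65
eef_pos: [0.6072, 0.2573, 0.0405]
ee_rot: [2.079, 1.57, -2.817]
force: [-4.4, 1.0, 2.9]
width: 0.0132
```

```bash

python3 -m inch '0 0 .3 0 0 0;0 0 .5 0 0 0;0 0 .6 0 0 0;0 0 .7 0 0 0;0 0 .7 0 0 0;0 0 .7 0 0 0;0 0 .5 0 0 0;0 0 .3 0 0 0;.05 -.3 0 0 0 .1;.1 -.5 0 0 0 .21'
python3 -m inch '.11 -.65 0 0 0 .23;.11 -.65 0 0 0 .23;.11 -.65 0 0 0 .23;.11 -.65 0 0 0 .23;.11 -.65 0 0 0 .23;.11 -.65 0 0 0 .23;.11 -.65 0 0 0 .23;.11 -.65 0 0 0 .23;.11 -.65 0 0 0 .23;.11 -.65 0 0 0 .23;.11 -.65 0 0 0 .23;.07 -.5 0 0 0 .2'
python3 - <<'E'
from h import *
d=arm.grab_frame("scene");save(d,"a2.png",(220,60,460,300),2.5)
s=arm.get_state();print(s["force"],s["moment"],s["width"])
E
```

```text
t: 8.9
eef_pos: [0.6113, 0.2328, 0.1687]
ee_rot: [2.133, 1.569, -2.734]
force: [-0.5, 0.1, -5.1]
width: 0.0119
t: 10.4
eef_pos: [0.6496, 0.0024, 0.1683]
ee_rot: [1.648, 1.569, -2.982]
force: [-0.6, 1.0, -3.6]
width: 0.0116
[ 0.81187796  0.09688263 -4.04260073] [ 0.21903938 -0.14716228 -0.09800461] 0.01173420812946871
```

View pics/a2.png

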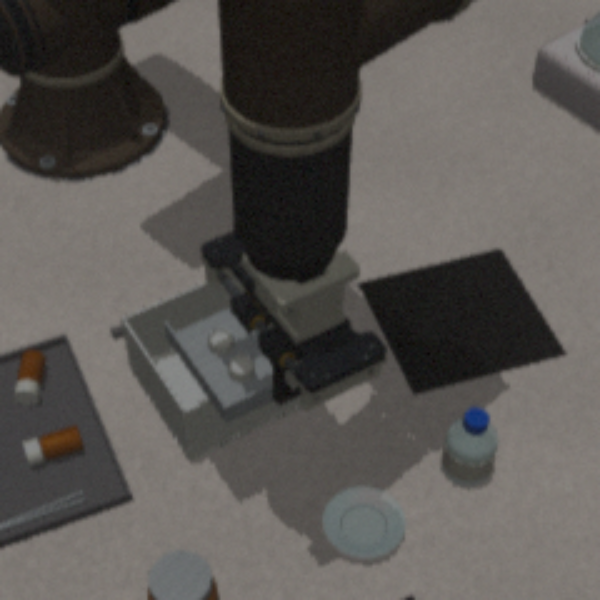

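The tray is held level over the bin, with the caps in it at crop px (220,340) and (243,368). Now tip it.

```bash

python3 -m inch '-.11 0 .27 .08 -1 0;-.11 0 .27 .08 -1 0;-.11 0 .27 .08 -1 0;-.08 0 .2 .06 -.7 0;-.06 0 .14 .04 -.5 0;-.06 0 .14 .04 -.5 0;-.06 0 .14 .04 -.5 0;-.06 0 .14 .04 -.5 0;-.06 0 .14 .04 -.5 0;-.06 0 .14 .04 -.5 0;-.06 0 .14 .04 -.5 0;0 0 0 0 0 0'
python3 -m inch '0 0 0 0 0 0;0 0 0 0 0 0;0 0 0 0 0 0;0 0 0 0 0 0;0 0 0 0 0 0;0 0 0 0 0 0'
python3 - <<'E'
from h import *
s=arm.get_state();print(R.from_euler('xyz',s["ee_rot"]).as_matrix().round(3),s["force"])
d=arm.grab_frame("scene");save(d,"a3.png",(240,120,440,280),4)
for c in ("top","scene"):
    if c=="top": d=arm.grab_frame(c)
    W=cloud(d)
    for m in arm.masks_of(d,"cap0"): 
        print(c,m["confidence"],np.median(W[m["mask"]],0).round(3))
E
```

```text
t: 11.95
eef_pos: [0.6327, -0.0064, 0.2339]
ee_rot: [-1.594, 0.947, 0.054]
force: [-1.0, -1.0, -4.7]
width: 0.0118
t: 12.7
eef_pos: [0.6342, -0.0042, 0.2353]
ee_rot: [-1.59, 0.945, 0.058]
force: [-0.2, 0.4, -3.5]
width: 0.0119
[[ 0.585 -0.808 -0.074]
 [ 0.034 -0.066  0.997]
 [-0.81  -0.586 -0.011]] [-0.23194355  0.3708864  -3.45111407]
top 0.34 [ 0.741 -0.157  0.068]
scene 0.34 [ 0.741 -0.157  0.068]
```

View pics/a3.png

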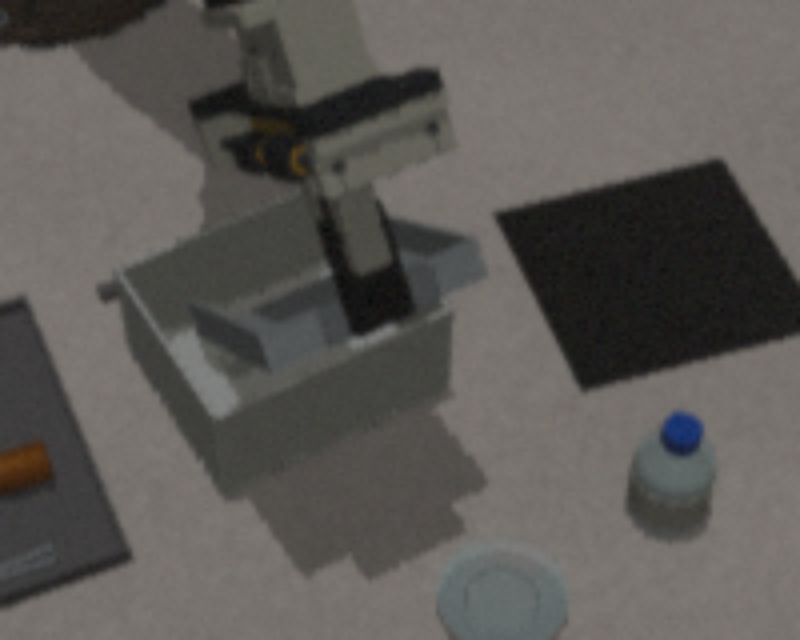

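```bash

python3 -m inch '.06 0 -.2 -.08 1 0;.06 0 -.2 -.08 1 0;.06 0 -.2 -.08 1 0;.06 0 -.2 -.08 1 0;.06 0 -.2 -.08 1 0;.06 0 -.2 -.08 1 0;.06 0 -.2 -.08 1 0;.06 0.1 -.2 -.01 .17 0;-.1 .5 -.2 0 0 -.1;-.11 .8 0 0 0 -.28;-.11 .8 0 0 0 -.28;-.11 .8 0 0 0 -.28'
python3 - <<'E'
from h import *
s=arm.get_state();print(R.from_euler('xyz',s["ee_rot"]).as_matrix().round(3),s["force"])
np.set_printoptions(precision=3,suppress=True)
d=arm.grab_frame("top");save(d,"a4.png",(120,130,400,330),2.5);W=cloud(d)
for m in arm.masks_of(d,"cap0"):print(m["confidence"],np.array(m["extent"][:2])*[640,400],np.median(W[m["mask"]],0))
E
```

```text
t: 14.4
eef_pos: [0.6429, 0.0733, 0.1924]
ee_rot: [-2.095, 1.499, -0.53]
force: [-0.4, -0.0, -3.3]
width: 0.0118
[[ 0.062 -0.998  0.007]
 [-0.036  0.005  0.999]
 [-0.997 -0.062 -0.036]] [-0.38433998 -0.02318163 -3.27730682]
0.42 [343.744 239.84 ] [ 0.496 -0.037  0.027]
0.22 [420.672 278.52 ] [ 0.416 -0.208  0.028]
```

View pics/a4.png

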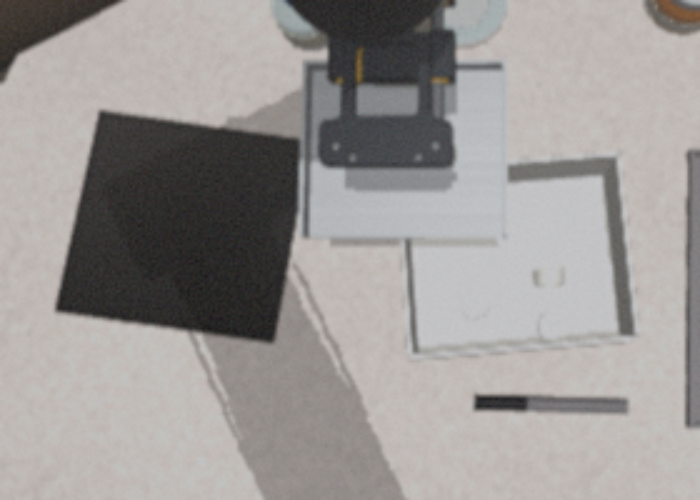

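All three caps are in the bin, at crop px (475,300), (548,275) and (548,325), and the tray is empty. Next I bring it back; first I need the turn that is left.

```bash
cat >> h.py <<'E'
def togo(pos,yaw):
    "units to go to a tool-down pose with jaw axis (either sense) at world yaw deg"
    s=arm.get_state();C=R.from_euler('xyz',s["ee_rot"])
    print("pos",s["eef_pos"].round(4),"shift",((np.array(pos)-s["eef_pos"])/.03).round(2))
    for y in (yaw,yaw+180):
        a=np.radians(y);Y=np.array([np.cos(a),np.sin(a),0]);X=np.array([0,0,-1.]);T=np.stack([X,Y,np.cross(X,Y)],1)
        print("turn",(np.degrees((R.from_matrix(T)*C.inv()).as_rotvec())/5).round(2))
E
python3 - <<'E'
from h import *
togo([.607,.259,.1],169.5); print(arm.get_state()["q"])
E
```

```text
pos [0.643  0.0746 0.1924] shift [-1.2   6.15 -3.08]
turn [ 0.47  0.67 -2.06]
turn [-0.99  0.7  33.92]
[ 0.45188136  0.30242038 -0.18024113  0.06813156 -1.04905412 -0.48851473]
```

```bash

python3 -m inch '-.15 .77 0 .06 .08 -.26;-.15 .77 0 .06 .08 -.26;-.15 .77 0 .06 .08 -.26;-.15 .77 0 .06 .08 -.26;-.15 .77 0 .06 .08 -.26;-.15 .77 0 .06 .08 -.26;-.15 .77 0 .06 .08 -.26;-.15 .77 0 .06 .08 -.26;0 0 -.6 0 0 0;0 0 -.8 0 0 0;0 0 -.8 0 0 0;0 0 0 0 0 0'
python3 - <<'E'
from h import *
np.set_printoptions(precision=4,suppress=True)
togo([.607,.259,.045],169.5)
d=arm.grab_frame("top");W=cloud(d)
# tray plane: points inside wall box below the tab, tray floor
m=arm.masks_of(d,"tray")[0]["mask"]
p=W[m&(d["range_z"]>0)]; r=cv2.minAreaRect(p[:,:2].astype(np.float32));print(r)
f=cv2.erode(m.astype(np.uint8),np.ones((5,5)))>0
q=W[f]; h=np.median(q[:,2]); q=q[abs(q[:,2]-h)<.006]
A=np.c_[q[:,:2]-q[:,:2].mean(0),np.ones(len(q))];c=np.linalg.lstsq(A,q[:,2],rcond=None)[0];print(len(q),h,"slopes deg",np.degrees(c[:2]))
E
```

```text
t: 16.0
eef_pos: [0.606, 0.255, 0.1235]
ee_rot: [2.531, 1.566, -2.369]
force: [-0.6, -0.1, -3.3]
width: 0.0116
pos [0.606  0.255  0.1235] shift [ 0.03  0.13 -2.62]
turn [ 0.04 -0.04  0.05]
turn [ -0.06  -0.06 -35.95]
((0.5428712368011475, 0.2689162492752075), (0.14643502235412598, 0.13242922723293304), 79.36476135253906)
2613 0.08897572920589003 slopes deg [-0.1481 -0.1041]
```

```bash

python3 -m inch '.03 .13 -.6 0 0 0;0 0 -.7 0 0 0;0 0 -.7 0 0 0;0 0 -.4 0 0 0;0 0 -.2 0 0 0;0 0 -.1 0 0 0;0 0 -.05 0 0 0;0 0 0 0 0 0'
```

```text
t: 17.1
eef_pos: [0.609, 0.2608, 0.0442]
ee_rot: [-1.321, 1.569, 0.063]
force: [-0.2, 0.1, -3.0]
width: 0.0119
```

```bash

python3 -m inch '0 0 -.06 0 0 0;0 0 0 0 0 0'
python3 -m inch '0 0 -.05 0 0 0;0 0 0 0 0 0'
python3 -m inch '0 0 -.05 0 0 0;0 0 0 0 0 0'
```

```text
t: 17.35
eef_pos: [0.6087, 0.2606, 0.042]
ee_rot: [-1.844, 1.57, -0.46]
force: [0.7, -0.1, -3.6]
width: 0.0117
t: 17.6
eef_pos: [0.6089, 0.2607, 0.0407]
ee_rot: [-1.619, 1.57, -0.235]
force: [-0.2, 0.3, -1.8]
width: 0.012
t: 17.85
eef_pos: [0.6089, 0.2608, 0.0406]
ee_rot: [-1.498, 1.569, -0.114]
force: [-4.4, -1.1, 8.4]
width: 0.0118
```

```bash

python3 -m inch '0 0 0 0 0 0;0 0 0 0 0 0;0 0 0 0 0 0;0 0 0 0 0 0;0 0 0 0 0 0;0 0 .3 0 0 0;0 0 .7 0 0 0;0 0 .9 0 0 0;0 0 1 0 0 0;0 0 1 0 0 0;0 0 1 0 0 0;0 0 1 0 0 0' 1 20
python3 -m inch '-.2 -1 0 0 0 -.3;-.2 -1 0 0 0 -.3;-.2 -1 0 0 0 -.3;-.2 -1 0 0 0 -.3;-.2 -1 0 0 0 -.3;-.2 -1 0 0 0 -.3'
python3 - <<'E'
from h import *
np.set_printoptions(precision=4,suppress=True)
for c in ("top","scene"):
    d=arm.grab_frame(c);W=cloud(d)
    roi=(abs(W[...,0]-.56)<.12)&(abs(W[...,1]-.275)<.12)
    t=W[roi&(W[...,2]>.055)&(W[...,2]<.09)]; 
    if len(t)>4:print(c,"tab",cv2.minAreaRect(t[:,:2].astype(np.float32)))
    t=W[roi&(W[...,2]>.02)&(W[...,2]<.04)]; print(c,"walls",cv2.minAreaRect(t[:,:2].astype(np.float32)))
    m=arm.masks_of(d,"mat");t=W[m[0]["mask"]];print(" mat",cv2.minAreaRect(t[:,:2].astype(np.float32)))
    t=W[(abs(W[...,0]-.485)<.14)&(abs(W[...,1]+.275)<.13)&(W[...,2]>.01)&(W[...,2]<.017)]
    print(" rim",np.percentile(t,2,0),np.percentile(t,98,0))
    for m in arm.masks_of(d,"vial0"):
        p=W[m["mask"]]; p=p[(p[:,2]>.012)&(p[:,2]<.05)]
        if len(p)>20:
            r=cv2.minAreaRect(p[:,:2].astype(np.float32));print("  ",round(m["confidence"],2),np.round(r[0],3),np.round(r[1],3),round(r[2],1))
    if c=="top": save(d,"a5.png",(380,170,520,320),4)
E
```

```text
t: 19.35
eef_pos: [0.6087, 0.2606, 0.2178]
ee_rot: [-1.362, 1.57, 0.022]
force: [1.4, 0.3, 0.1]
width: 0.0879
t: 20.1
eef_pos: [0.5719, 0.0784, 0.2157]
ee_rot: [-2.642, 1.57, -1.418]
force: [1.0, 0.4, -0.8]
width: 0.0876
top tab ((0.6069824695587158, 0.2630293071269989), (0.03914940729737282, 0.011900187470018864), 79.03490447998047)
top walls ((0.5466243028640747, 0.2752969264984131), (0.14759843051433563, 0.13370896875858307), 79.43373107910156)Traceback (most recent call last):
  File "<stdin>", line 9, in <module>
IndexError: list index out of range
```

```bash
cat >> h.py <<'E'
def vials(zlo=.014,zhi=.05):
    for c in ("top","scene"):
        d=arm.grab_frame(c);W=cloud(d)
        for m in arm.masks_of(d,"vial0"):
            p=W[m["mask"]]; p=p[(p[:,2]>zlo)&(p[:,2]<zhi)]
            if len(p)>20:
                r=cv2.minAreaRect(p[:,:2].astype(np.float32));a=r[2]+(90 if r[1][1]>r[1][0] else 0)
                print(c,round(m["confidence"],2),"ctr",np.round(r[0],3),"size",np.round(r[1],3),"axis deg",round(a,1))
        if c=="top": top=d
    return top,d
E
python3 - <<'E'
from h import *
d,e=vials()
W=cloud(d)
t=W[(abs(W[...,0]-.485)<.14)&(abs(W[...,1]+.275)<.13)&(W[...,2]>.01)&(W[...,2]<.017)]
print(" rim",np.percentile(t,2,0),np.percentile(t,98,0))
save(d,"a5.png",(380,170,520,320),4)
E
```

```text
top 0.79 ctr [ 0.518 -0.217] size [0.06  0.027] axis deg 87.0
top 0.74 ctr [ 0.417 -0.21 ] size [0.027 0.06 ] axis deg 153.1
top 0.66 ctr [ 0.516 -0.318] size [0.06  0.028] axis deg 10.8
top 0.6 ctr [ 0.425 -0.321] size [0.06  0.028] axis deg 48.0
scene 0.68 ctr [ 0.422 -0.213] size [0.027 0.061] axis deg 154.3
scene 0.68 ctr [ 0.524 -0.219] size [0.059 0.024] axis deg 85.4
scene 0.65 ctr [ 0.521 -0.323] size [0.061 0.027] axis deg 11.2
 rim [ 0.363265   -0.39008911  0.01029306] [ 0.60652022 -0.15421377  0.01654681]
```

View pics/a5.png

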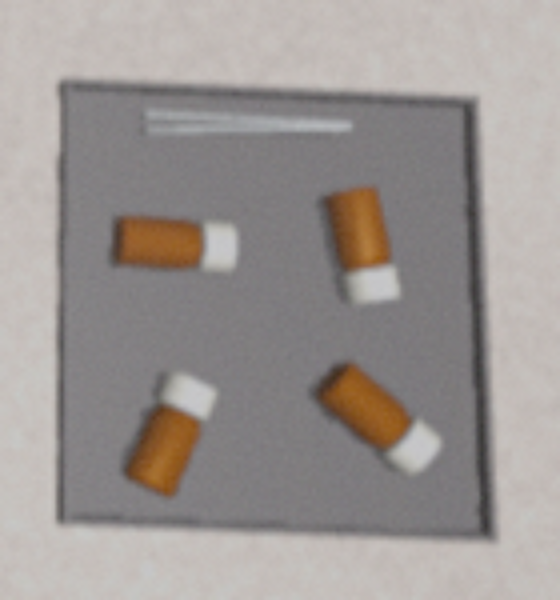

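The picture matches the measurements: four vials, at crop px (175,243), (362,245), (172,435) and (380,418), with the forceps at (250,122). First I go for the vial at (0.519,-0.320), gripping it by its flat ends.

```bash

python3 -m inch '-.13 -.95 -.2 0 0 .44;-.13 -.95 -.2 0 0 .44;-.13 -.95 -.2 0 0 .44;-.13 -.95 -.2 0 0 .44;-.13 -.95 -.2 0 0 .44;-.13 -.95 -.2 0 0 .44;-.13 -.95 -.2 0 0 .44;-.13 -.95 -.2 0 0 .44;-.13 -.95 -.2 0 0 .44;-.13 -.95 -.2 0 0 .44;-.13 -.95 -.2 0 0 .44;-.13 -.95 -.2 0 0 .44' .83
python3 -m inch '-.13 -.95 -.2 0 0 .44;-.13 -.95 -.2 0 0 .44;0 0 0 0 0 0'
python3 - <<'E'
from h import *
togo([.519,-.320,.013],11)
vials()
E
```

```text
t: 21.9
eef_pos: [0.5262, -0.2618, 0.1435]
ee_rot: [-2.062, 1.57, -0.372]
force: [0.3, 1.2, 0.4]
width: 0.0729
t: 22.28
eef_pos: [0.5177, -0.3193, 0.1308]
ee_rot: [1.146, 1.57, 2.91]
force: [-0.0, 0.8, 0.2]
width: 0.073
pos [ 0.5177 -0.3193  0.1308] shift [ 0.04 -0.02 -3.93]
turn [ 2.000e-02 -0.000e+00  3.599e+01]
turn [-0.   -0.01 -0.01]
scene 0.65 ctr [ 0.523 -0.322] size [0.059 0.027] axis deg 9.3
scene 0.65 ctr [ 0.524 -0.22 ] size [0.06  0.028] axis deg 83.2
scene 0.57 ctr [ 0.422 -0.213] size [0.028 0.061] axis deg 153.6
```

```bash

python3 -m inch '.04 0 -.9 0 0 0;0 0 -.9 0 0 0;0 0 -.9 0 0 0;0 0 -.7 0 0 0;0 0 -.4 0 0 0;0 0 -.1 0 0 0;0 0 0 0 0 0'
python3 -m inch '0 0 0 0 0 0;0 0 0 0 0 0;0 0 0 0 0 0;0 0 0 0 0 0;0 0 0 0 0 0' .6 15
```

```text
t: 23.35
eef_pos: [0.5198, -0.3183, 0.0155]
ee_rot: [-2.058, 1.569, -0.293]
force: [0.3, 0.1, 0.6]
width: 0.0728
t: 23.98
eef_pos: [0.5197, -0.3185, 0.0156]
ee_rot: [-2.091, 1.569, -0.327]
force: [-1.0, 0.8, 6.1]
width: 0.0602
```

```bash

python3 -m inch '0 0 .4 0 0 0;0 0 .8 0 0 0;0 0 1 0 0 0;0 0 1 0 0 0;0 0 .9 0 0 0;0 0 .5 0 0 0;0 0 0 0 0 0'
python3 -m inch '.04 .5 0 0 0 -.2;.04 .97 0 0 0 -.2;.04 .97 0 0 0 -.2;.04 .97 0 0 0 -.2;.04 .97 0 0 0 -.2;.04 .97 0 0 0 -.2;.04 .97 0 0 0 -.2;.04 .97 0 0 0 -.2;.04 .97 0 0 0 -.2;.04 .97 0 0 0 -.2;.04 .97 0 0 0 -.2;.04 .97 0 0 0 -.2'
python3 -m inch '.04 .97 0 0 0 -.2;.04 .97 0 0 0 -.2;.04 .97 0 0 0 -.2;.04 .97 0 0 0 -.2;.04 .97 0 0 0 -.2;.04 .97 0 0 0 -.2;.04 .97 0 0 0 -.2;.04 .97 0 0 0 -.2;.04 .97 0 0 0 -.2;.04 .97 0 0 0 -.15;0 .5 0 0 0 0;0 0 0 0 0 0'
python3 - <<'E'
from h import *
togo([.5455,.3246,.0205],169.3)
d=arm.grab_frame("scene");save(d,"a6.png",(320,60,520,220),4)
E
```

```text
t: 24.85
eef_pos: [0.5198, -0.3185, 0.1539]
ee_rot: [-1.967, 1.568, -0.202]
force: [-0.1, 0.2, -1.4]
width: 0.0603
t: 26.35
eef_pos: [0.5328, 0.0175, 0.1514]
ee_rot: [2.066, 1.569, -2.663]
force: [0.4, -0.5, -1.5]
width: 0.0603
t: 27.85
eef_pos: [0.5452, 0.323, 0.1517]
ee_rot: [2.911, 1.569, -1.986]
force: [-0.5, -0.5, -1.7]
width: 0.0605
pos [0.5452 0.323  0.1517] shift [ 0.01  0.05 -4.37]
turn [ 0.02 -0.01 -0.02]
turn [1.000e-02 3.000e-02 3.598e+01]
```

View pics/a6.png

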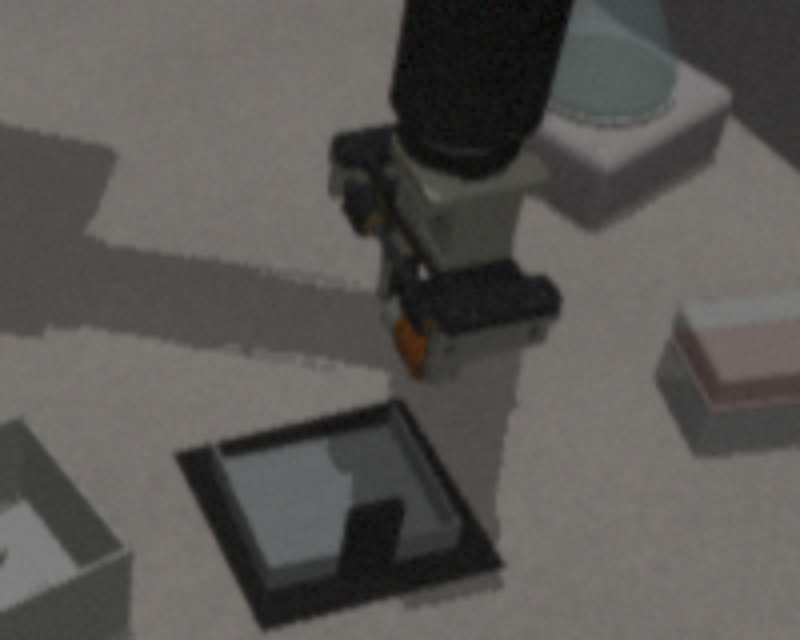

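The vial is held by its ends (crop px 410,345) and the tray is empty at home. Next: lower, release and rise.

```bash

python3 -m inch '0 .04 -.8 0 0 0;0 0 -.9 0 0 0;0 0 -.9 0 0 0;0 0 -.7 0 0 0;0 0 -.5 0 0 0;0 0 -.3 0 0 0;0 0 -.15 0 0 0;0 0 0 0 0 0;0 0 0 0 0 0'
python3 -m inch '0 0 -.05 0 0 0;0 0 0 0 0 0'
```

```text
t: 29.02
eef_pos: [0.546, 0.3243, 0.0261]
ee_rot: [-1.181, 1.569, 0.204]
force: [0.4, 0.3, -0.7]
width: 0.06
t: 29.28
eef_pos: [0.5457, 0.324, 0.024]
ee_rot: [-1.642, 1.57, -0.258]
force: [0.5, -1.0, -0.8]
width: 0.06
```

```bash

python3 -m inch '0 0 -.07 0 0 0;0 0 -.04 0 0 0;0 0 0 0 0 0'
python3 -m inch '0 0 0 0 0 0;0 0 0 0 0 0;0 0 0 0 0 0;0 0 .2 0 0 0;0 0 .5 0 0 0;0 0 .8 0 0 0;0 0 1 0 0 0;0 0 1 0 0 0;0 0 1 0 0 0' .8
python3 - <<'E'
from h import *
d,e=vials()
togo([.521,-.218,.1],86)
E
```

```text
t: 29.65
eef_pos: [0.5456, 0.3239, 0.0204]
ee_rot: [-2.346, 1.57, -0.962]
force: [-0.6, 1.5, -0.9]
width: 0.0601
t: 30.78
eef_pos: [0.5458, 0.324, 0.1581]
ee_rot: [-1.075, 1.569, 0.31]
force: [-0.3, 0.4, -1.2]
width: 0.0702
top 0.82 ctr [0.543 0.322] size [0.028 0.059] axis deg 166.2
top 0.69 ctr [ 0.417 -0.21 ] size [0.027 0.06 ] axis deg 153.1
top 0.58 ctr [ 0.517 -0.217] size [0.061 0.027] axis deg 86.6
top 0.57 ctr [ 0.425 -0.32 ] size [0.06  0.028] axis deg 47.6
scene 0.72 ctr [ 0.421 -0.213] size [0.027 0.065] axis deg 154.4
scene 0.63 ctr [ 0.43  -0.324] size [0.064 0.026] axis deg 49.3
scene 0.56 ctr [ 0.524 -0.219] size [0.056 0.027] axis deg 84.4
scene 0.48 ctr [0.548 0.318] size [0.026 0.059] axis deg 165.8
pos [0.5459 0.3242 0.1573] shift [ -0.83 -18.07  -1.91]
turn [  0.     0.03 -16.67]
turn [-0.04  0.   19.33]
```

```bash

python3 -m inch '-.04 -.95 0 0 0 -.88;-.04 -.95 0 0 0 -.88;-.04 -.95 0 0 0 -.88;-.04 -.95 0 0 0 -.88;-.04 -.95 0 0 0 -.88;-.04 -.95 0 0 0 -.88;-.04 -.95 0 0 0 -.88;-.04 -.95 0 0 0 -.88;-.04 -.95 0 0 0 -.88;-.04 -.95 0 0 0 -.88;-.04 -.95 0 0 0 -.88;-.04 -.95 0 0 0 -.88' .8
python3 -m inch '-.05 -.95 -.2 0 0 -.88;-.05 -.95 -.2 0 0 -.88;-.05 -.95 -.2 0 0 -.88;-.05 -.95 -.2 0 0 -.88;-.05 -.95 -.2 0 0 -.88;-.05 -.95 -.2 0 0 -.88;-.05 -.95 -.2 0 0 -.88;0 0 -.5 0 0 0;0 0 -.8 0 0 0;0 0 0 0 0 0'
python3 - <<'E'
from h import *
togo([.521,-.218,.018],86)
E
```

```text
t: 32.48
eef_pos: [0.5306, -0.0191, 0.155]
ee_rot: [-2.93, 1.569, -2.469]
force: [-0.4, 0.0, -0.1]
width: 0.0703
t: 33.72
eef_pos: [0.5189, -0.2169, 0.0724]
ee_rot: [-3.076, 1.566, 3.133]
force: [0.1, 0.5, 0.6]
width: 0.0703
pos [ 0.5189 -0.2169  0.0724] shift [ 0.07 -0.04 -1.81]
turn [-0.   -0.06  0.05]
turn [ -0.09   0.   -35.95]
```

```bash

python3 -m inch '.05 -.04 -.6 0 0 0;0 0 -.6 0 0 0;0 0 -.4 0 0 0;0 0 -.2 0 0 0;0 0 0 0 0 0'
python3 -m inch '0 0 0 0 0 0;0 0 0 0 0 0;0 0 0 0 0 0;0 0 0 0 0 0;0 0 0 0 0 0' .6 15
```

```text
t: 34.35
eef_pos: [0.5223, -0.2186, 0.0206]
ee_rot: [-2.212, 1.57, -2.286]
force: [0.1, -0.3, 1.4]
width: 0.0702
t: 34.98
eef_pos: [0.5228, -0.2188, 0.0211]
ee_rot: [-0.852, 1.57, -0.926]
force: [-0.5, 0.8, 4.8]
width: 0.0597
```

```bash

python3 -m inch '0 0 .2 0 0 0;0 0 .6 0 0 0;0 0 .9 0 0 0;0 0 1 0 0 0;0 0 .9 0 0 0;0 0 .5 0 0 0;0 .3 0 0 0 .2;.03 .6 0 0 0 .6;.03 .9 0 0 0 .9;.03 .95 0 0 0 .95;.03 .95 0 0 0 .95;.03 .95 0 0 0 .95'
python3 -m inch '.03 .95 0 0 0 .95;.03 .95 0 0 0 .95;.03 .95 0 0 0 .95;.03 .95 0 0 0 .95;.03 .95 0 0 0 .95;.03 .95 0 0 0 .95;.03 .95 0 0 0 .95;.03 .95 0 0 0 .95;.03 .95 0 0 0 .95;.03 .95 0 0 0 .95;.03 .95 0 0 0 .95;.03 .95 0 0 0 .95'
python3 - <<'E'
from h import *
togo([.5386,.2883,.0255],169.3)
print(arm.get_state()["width"])
E
```

```text
t: 36.48
eef_pos: [0.5259, -0.0773, 0.1423]
ee_rot: [-3.068, 1.568, -2.74]
force: [-0.6, 0.3, -0.1]
width: 0.0599
t: 37.98
eef_pos: [0.5361, 0.2642, 0.1421]
ee_rot: [2.789, 1.568, -2.171]
force: [0.5, 0.4, -0.3]
width: 0.0595
pos [0.5361 0.2642 0.1421] shift [ 0.08  0.8  -3.89]
turn [ 0.02 -0.01  0.7 ]
turn [-2.00e-02 -4.00e-02 -3.53e+01]
0.0594813603136509
```

```bash

python3 -m inch '.04 .5 -.2 0 0 .5;.04 .3 -.6 0 0 .2;0 0 -.8 0 0 0;0 0 -.8 0 0 0;0 0 -.6 0 0 0;0 0 -.4 0 0 0;0 0 -.2 0 0 0;0 0 -.1 0 0 0;0 0 0 0 0 0'
python3 - <<'E'
from h import *
togo([.5386,.2883,.0255],169.3)
d=arm.grab_frame("scene");save(d,"a7.png",(320,60,520,220),4)
E
```

```text
t: 39.1
eef_pos: [0.5402, 0.2869, 0.0329]
ee_rot: [-1.428, 1.57, -0.049]
force: [0.5, -0.5, -0.0]
width: 0.0599
pos [0.5402 0.2869 0.0329] shift [-0.05  0.05 -0.25]
turn [0.   0.01 0.06]
turn [ 2.000e-02 -0.000e+00 -3.594e+01]
```

View pics/a7.png

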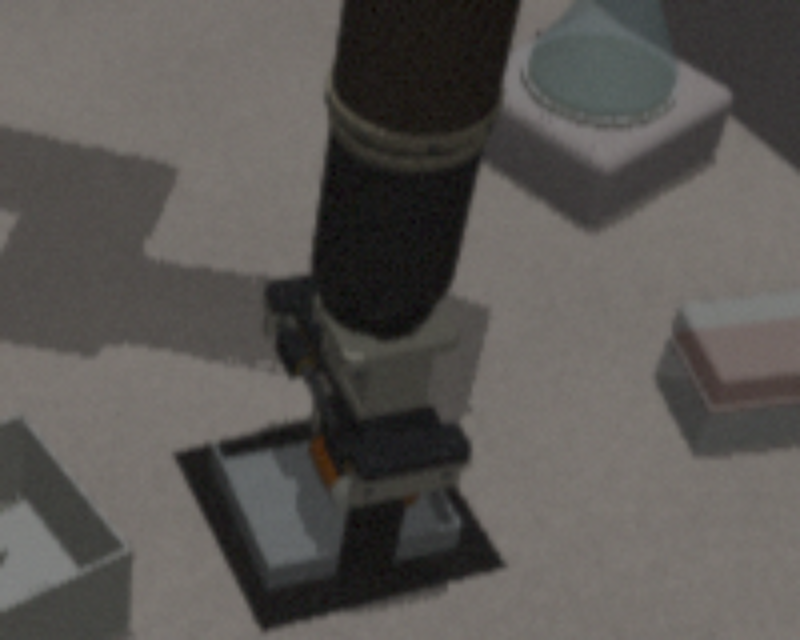

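The second vial is held just above the floor (crop px 325,460), and the first is behind the gripper. Next: lower and release.

```bash

python3 -m inch '0 0 -.1 0 0 0;0 0 -.1 0 0 0;0 0 -.03 0 0 0;0 0 0 0 0 0'
python3 -m inch '0 0 0 0 0 0;0 0 0 0 0 0;0 0 0 0 0 0;0 0 .2 0 0 0;0 0 .5 0 0 0;0 0 .8 0 0 0;0 0 1 0 0 0;0 0 1 0 0 0;0 0 1 0 0 0' .8
python3 - <<'E'
from h import *
d,e=vials()
togo([.4195,-.2115,.1],153.5)
E
```

```text
t: 39.65
eef_pos: [0.54, 0.2867, 0.0256]
ee_rot: [-2.157, 1.57, -0.778]
force: [0.2, -0.5, -1.0]
width: 0.0598
t: 40.78
eef_pos: [0.5401, 0.2868, 0.1631]
ee_rot: [-1.118, 1.569, 0.261]
force: [0.4, 1.2, -0.6]
width: 0.0701
top 0.9 ctr [0.537 0.282] size [0.027 0.059] axis deg 168.8
top 0.85 ctr [0.543 0.323] size [0.029 0.06 ] axis deg 166.4
top 0.85 ctr [ 0.417 -0.21 ] size [0.027 0.06 ] axis deg 153.9
top 0.73 ctr [ 0.425 -0.319] size [0.059 0.025] axis deg 48.6
scene 0.73 ctr [ 0.43  -0.323] size [0.06  0.029] axis deg 48.6
scene 0.71 ctr [ 0.423 -0.213] size [0.027 0.061] axis deg 154.9
scene 0.62 ctr [0.548 0.319] size [0.027 0.061] axis deg 166.4
scene 0.62 ctr [0.542 0.28 ] size [0.029 0.064] axis deg 169.2
pos [0.5402 0.287  0.1623] shift [ -4.02 -16.62  -2.08]
turn [-0.01  0.03 -3.1 ]
turn [-4.00e-02 -2.00e-02  3.29e+01]
```

```bash

python3 -m inch '-.22 -.92 0 0 0 -.17;-.22 -.92 0 0 0 -.17;-.22 -.92 0 0 0 -.17;-.22 -.92 0 0 0 -.17;-.22 -.92 0 0 0 -.17;-.22 -.92 0 0 0 -.17;-.22 -.92 0 0 0 -.17;-.22 -.92 0 0 0 -.17;-.22 -.92 0 0 0 -.17;-.22 -.92 0 0 0 -.17;-.22 -.92 0 0 0 -.17;-.22 -.92 0 0 0 -.17' .8
python3 -m inch '-.23 -.93 -.2 0 0 -.17;-.23 -.93 -.2 0 0 -.17;-.23 -.93 -.2 0 0 -.17;-.23 -.93 -.2 0 0 -.17;-.23 -.93 -.2 0 0 -.17;-.23 -.93 -.2 0 0 -.17;0 0 -.8 0 0 0;0 0 -.8 0 0 0;0 0 -.3 0 0 0;0 0 0 0 0 0'
python3 - <<'E'
from h import *
togo([.4195,-.2115,.0185],154)
E
```

```text
t: 42.48
eef_pos: [0.46, -0.0461, 0.1608]
ee_rot: [-1.628, 1.57, -0.428]
force: [0.2, 0.6, 0.4]
width: 0.0696
t: 43.72
eef_pos: [0.4189, -0.2121, 0.0676]
ee_rot: [2.918, 1.57, -2.254]
force: [0.6, -0.5, 1.2]
width: 0.0699
pos [ 0.4189 -0.2121  0.0676] shift [ 0.02  0.02 -1.64]
turn [ 0.01 -0.01  0.06]
turn [-1.000e-02 -1.000e-02 -3.594e+01]
```

```bash

python3 -m inch '.02 .02 -.6 0 0 .06;0 0 -.5 0 0 0;0 0 -.4 0 0 0;0 0 -.1 0 0 0;0 0 0 0 0 0'
python3 -m inch '0 0 0 0 0 0;0 0 0 0 0 0;0 0 0 0 0 0;0 0 0 0 0 0;0 0 0 0 0 0' .6 15
python3 - <<'E'
from h import *
togo([.536-.021*.186,.2745-.021*.983,.15],169.3)
E
```

```text
t: 44.35
eef_pos: [0.4202, -0.2113, 0.02]
ee_rot: [-1.914, 1.57, -0.796]
force: [-1.1, -0.9, 0.4]
width: 0.0702
t: 44.98
eef_pos: [0.4203, -0.2113, 0.0201]
ee_rot: [-1.685, 1.569, -0.568]
force: [-2.0, 0.8, 6.3]
width: 0.0602
pos [ 0.4203 -0.2113  0.0201] shift [ 3.73 15.51  4.33]
turn [0.01 0.01 3.06]
turn [ 2.000e-02 -1.000e-02 -3.294e+01]
```

```bash

python3 -m inch '0 0 .2 0 0 0;0 0 .7 0 0 0;0 0 .9 0 0 0;0 0 1 0 0 0;0 0 1 0 0 0;0 0 .5 0 0 0;.1 .4 0 0 0 .08;.2 .8 0 0 0 .16;.23 .95 0 0 0 .19;.23 .95 0 0 0 .19;.23 .95 0 0 0 .19;.23 .95 0 0 0 .19'
python3 -m inch '.23 .95 0 0 0 .19;.23 .95 0 0 0 .19;.23 .95 0 0 0 .19;.23 .95 0 0 0 .19;.23 .95 0 0 0 .19;.23 .95 0 0 0 .19;.23 .95 0 0 0 .19;.23 .95 0 0 0 .19;.23 .95 0 0 0 .19;.23 .95 0 0 0 .19;.13 .53 0 0 0 .1;0 0 0 0 0 0'
python3 - <<'E'
from h import *
togo([.536-.021*.186,.2745-.021*.983,.0245],169.3)
print(arm.get_state()["width"])
E
```

```text
t: 46.48
eef_pos: [0.456, -0.0598, 0.1478]
ee_rot: [2.524, 1.57, -2.554]
force: [-0.1, -0.5, -1.3]
width: 0.0599
t: 47.98
eef_pos: [0.5296, 0.2407, 0.1483]
ee_rot: [-2.714, 1.57, -1.335]
force: [-0.8, -0.4, 0.5]
width: 0.0601
pos [0.5296 0.2407 0.1483] shift [ 0.08  0.44 -4.13]
turn [0.01 0.   0.05]
turn [ 0.000e+00 -1.000e-02 -3.595e+01]
0.06012423728170473
```

```bash

python3 -m inch '.08 .42 -.3 0 0 .05;0 0 -.8 0 0 0;0 0 -.8 0 0 0;0 0 -.8 0 0 0;0 0 -.6 0 0 0;0 0 -.4 0 0 0;0 0 -.2 0 0 0;0 0 0 0 0 0;0 0 0 0 0 0'
python3 - <<'E'
from h import *
togo([.536-.021*.186,.2745-.021*.983,.0245],169.3)
E
```

```text
t: 49.1
eef_pos: [0.5323, 0.2526, 0.0324]
ee_rot: [-1.204, 1.569, 0.18]
force: [-0.1, -1.8, -0.4]
width: 0.0604
pos [0.5323 0.2526 0.0324] shift [-0.01  0.04 -0.26]
turn [-0.    0.02  0.01]
turn [ 3.000e-02  0.000e+00 -3.599e+01]
```

```bash

python3 -m inch '0 0 -.1 0 0 0;0 0 -.1 0 0 0;0 0 -.04 0 0 0;0 0 0 0 0 0'
python3 -m inch '0 0 0 0 0 0;0 0 0 0 0 0;0 0 0 0 0 0;0 0 .2 0 0 0;0 0 .5 0 0 0;0 0 .8 0 0 0;0 0 1 0 0 0;0 0 1 0 0 0;0 0 1 0 0 0' .8
python3 - <<'E'
from h import *
d,e=vials()
togo([.4275,-.321,.1],48.3)
print(arm.get_state()["q"])
E
```

```text
t: 49.6
eef_pos: [0.5318, 0.2522, 0.0243]
ee_rot: [-2.357, 1.57, -0.974]
force: [-1.0, -0.3, 0.6]
width: 0.06
t: 50.72
eef_pos: [0.532, 0.2523, 0.1619]
ee_rot: [-1.121, 1.569, 0.262]
force: [0.1, 0.4, 0.5]
width: 0.0699
top 0.88 ctr [0.53  0.252] size [0.028 0.06 ] axis deg 168.4
top 0.82 ctr [0.537 0.282] size [0.026 0.06 ] axis deg 169.1
top 0.75 ctr [ 0.425 -0.321] size [0.062 0.027] axis deg 49.0
top 0.48 ctr [0.542 0.319] size [0.013 0.06 ] axis deg 139.7
scene 0.72 ctr [0.554 0.272] size [0.148 0.134] axis deg 79.5
scene 0.7 ctr [0.535 0.249] size [0.027 0.063] axis deg 168.5
scene 0.66 ctr [0.544 0.28 ] size [0.027 0.06 ] axis deg 167.5
scene 0.59 ctr [ 0.43  -0.324] size [0.061 0.026] axis deg 47.5
scene 0.59 ctr [0.547 0.32 ] size [0.027 0.067] axis deg 168.4
pos [0.5322 0.2525 0.1611] shift [ -3.49 -19.12  -2.04]
turn [ 2.000e-02  3.000e-02 -2.419e+01]
turn [-0.03  0.02 11.81]
[ 7.75164713e-01  2.67650758e-01 -2.76495835e-01  7.33327243e-04
 -1.02393157e+00 -9.63349768e-01]
```

```bash

python3 -m inch '-.18 -.96 0 0 0 .59;-.18 -.96 0 0 0 .59;-.18 -.96 0 0 0 .59;-.18 -.96 0 0 0 .59;-.18 -.96 0 0 0 .59;-.18 -.96 0 0 0 .59;-.18 -.96 0 0 0 .59;-.18 -.96 0 0 0 .59;-.18 -.96 0 0 0 .59;-.18 -.96 0 0 0 .59;-.18 -.96 0 0 0 .59;-.18 -.96 0 0 0 .59' .8
python3 -m inch '-.17 -.95 -.2 0 0 .59;-.17 -.95 -.2 0 0 .59;-.17 -.95 -.2 0 0 .59;-.17 -.95 -.2 0 0 .59;-.17 -.95 -.2 0 0 .59;-.17 -.95 -.2 0 0 .59;-.17 -.95 -.2 0 0 .59;-.17 -.95 -.2 0 0 .59;0 0 -.8 0 0 0;0 0 -.6 0 0 0;0 0 0 0 0 0'
python3 - <<'E'
from h import *
togo([.4275,-.3215,.0165],48.3)
vials()
E
```

```text
t: 52.42
eef_pos: [0.4662, -0.0943, 0.159]
ee_rot: [1.275, 1.57, -3.005]
force: [0.3, -1.0, 0.5]
width: 0.0697
t: 53.8
eef_pos: [0.4247, -0.3209, 0.0678]
ee_rot: [0.236, 1.567, 2.648]
force: [-0.6, -0.1, 0.2]
width: 0.0701
pos [ 0.4247 -0.3209  0.0678] shift [ 0.09 -0.02 -1.71]
turn [-6.000e-02  3.000e-02 -3.598e+01]
turn [-0.02 -0.04  0.02]
top 0.94 ctr [0.53  0.252] size [0.027 0.06 ] axis deg 169.2
top 0.84 ctr [0.543 0.323] size [0.027 0.059] axis deg 166.9
top 0.75 ctr [0.537 0.283] size [0.027 0.06 ] axis deg 169.5
scene 0.62 ctr [0.542 0.279] size [0.025 0.06 ] axis deg 172.8
scene 0.53 ctr [ 0.431 -0.323] size [0.063 0.027] axis deg 49.1
scene 0.49 ctr [0.548 0.318] size [0.029 0.06 ] axis deg 162.7
scene 0.45 ctr [0.536 0.247] size [0.022 0.061] axis deg 169.9
```

```bash

python3 -m inch '.09 -.02 -.6 0 0 0;0 0 -.5 0 0 0;0 0 -.4 0 0 0;0 0 -.2 0 0 0;0 0 0 0 0 0'
python3 -m inch '0 0 0 0 0 0;0 0 0 0 0 0;0 0 0 0 0 0;0 0 0 0 0 0;0 0 0 0 0 0' .6 15
python3 - <<'E'
from h import *
togo([.536-.054*.186,.2745-.054*.983,.15],169.3)
E
```

```text
t: 54.62
eef_pos: [0.4288, -0.3219, 0.0181]
ee_rot: [-0.487, 1.57, 1.926]
force: [-0.3, 0.3, -0.4]
width: 0.07
t: 55.25
eef_pos: [0.4293, -0.3221, 0.0189]
ee_rot: [-2.385, 1.569, 0.028]
force: [-0.2, 0.1, 4.9]
width: 0.0601
pos [ 0.4293 -0.3221  0.0189] shift [ 3.22 18.12  4.37]
turn [ 1.000e-02  1.000e-02 -1.179e+01]
turn [-2.000e-02  1.000e-02  2.421e+01]
```

```bash

python3 -m inch '0 0 .2 0 0 0;0 0 .7 0 0 0;0 0 .9 0 0 0;0 0 1 0 0 0;0 0 1 0 0 0;0 0 .6 0 0 0;.1 .4 0 0 0 -.3;.16 .8 0 0 0 -.6;.17 .95 0 0 0 -.62;.17 .95 0 0 0 -.62;.17 .95 0 0 0 -.62;.17 .95 0 0 0 -.62'
python3 -m inch '.17 .95 0 0 0 -.62;.17 .95 0 0 0 -.62;.17 .95 0 0 0 -.62;.17 .95 0 0 0 -.62;.17 .95 0 0 0 -.62;.17 .95 0 0 0 -.62;.17 .95 0 0 0 -.62;.17 .95 0 0 0 -.62;.17 .95 0 0 0 -.62;.17 .95 0 0 0 -.62;.17 .95 0 0 0 -.62;.17 .95 0 0 0 -.62'
python3 -m inch '.17 .95 0 0 0 -.62;.1 .77 0 0 0 -.35;0 0 0 0 0 0'
python3 - <<'E'
from h import *
togo([.536-.054*.186,.2745-.054*.983,.023],169.3)
print(arm.get_state()["width"])
vials()
E
```

```text
t: 56.75
eef_pos: [0.457, -0.171, 0.1506]
ee_rot: [-1.645, 1.57, 0.471]
force: [0.4, 0.1, -0.5]
width: 0.0598
t: 58.25
eef_pos: [0.5182, 0.1708, 0.1506]
ee_rot: [-2.551, 1.57, -1.084]
force: [-0.2, -0.1, -0.7]
width: 0.0601
t: 58.62
eef_pos: [0.5264, 0.2228, 0.1503]
ee_rot: [-2.75, 1.57, -1.365]
force: [0.4, -0.9, -0.1]
width: 0.0597
pos [0.5264 0.2228 0.1503] shift [-0.01 -0.04 -4.24]
turn [ 0.01  0.   -0.01]
turn [-0.000e+00  1.000e-02  3.599e+01]
0.05966559986991359
top 0.51 ctr [0.521 0.289] size [0.012 0.016] axis deg 105.9
scene 0.75 ctr [0.535 0.249] size [0.027 0.064] axis deg 167.6
scene 0.7 ctr [0.549 0.319] size [0.026 0.063] axis deg 169.9
scene 0.48 ctr [0.541 0.28 ] size [0.028 0.065] axis deg 168.0
```

```bash

python3 -m inch '0 0 -.5 0 0 0;0 0 -.8 0 0 0;0 0 -.8 0 0 0;0 0 -.8 0 0 0;0 0 -.5 0 0 0;0 0 -.3 0 0 0;0 0 -.1 0 0 0;0 0 0 0 0 0;0 0 0 0 0 0'
python3 - <<'E'
from h import *
togo([.536-.052*.186,.2745-.052*.983,.023],169.3)
d=arm.grab_frame("scene");save(d,"a8.png",(350,120,470,220),6)
E
```

```text
t: 59.95
eef_pos: [0.5269, 0.222, 0.0372]
ee_rot: [-1.162, 1.569, 0.223]
force: [-0.8, 0.5, -1.0]
width: 0.0598
pos [0.5269 0.222  0.0372] shift [-0.02  0.05 -0.47]
turn [-0.    0.02 -0.  ]
turn [-3.0e-02 -1.0e-02  3.6e+01]
```

View pics/a8.png

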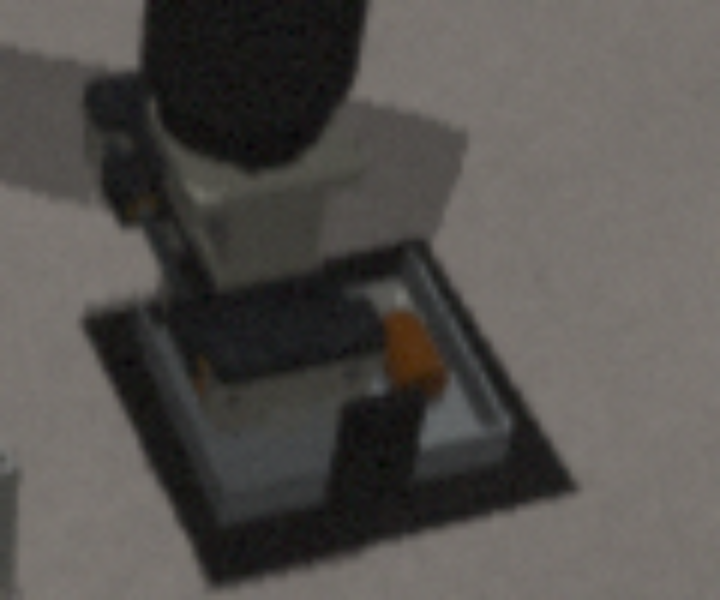

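The held vial (crop px 203,375) is just inside the side wall. Lower it gently.

```bash

python3 -m inch '0 .05 -.15 0 0 0;0 0 -.1 0 0 0;0 0 0 0 0 0'
python3 -m inch '0 0 -.1 0 0 0;0 0 -.09 0 0 0;0 0 0 0 0 0'
```

```text
t: 60.38
eef_pos: [0.5263, 0.223, 0.0286]
ee_rot: [-2.822, 1.57, -1.437]
force: [0.5, -0.0, -1.0]
width: 0.0594
t: 60.75
eef_pos: [0.5263, 0.223, 0.023]
ee_rot: [-2.684, 1.57, -1.3]
force: [0.1, 0.7, -1.3]
width: 0.0596
```

```bash

python3 -m inch '0 0 0 0 0 0;0 0 0 0 0 0;0 0 0 0 0 0;0 0 .2 0 0 0;0 0 .5 0 0 0;0 0 .8 0 0 0;0 0 1 0 0 0;0 0 1 0 0 0;-.3 -1 1 0 0 0;-.3 -1 .5 0 0 0;-.3 -1 0 0 0 0;-.3 -1 0 0 0 0' .8
python3 -m inch '-.3 -1 0 0 0 0;-.3 -1 0 0 0 0;-.3 -1 0 0 0 0;0 0 0 0 0 0;0 0 0 0 0 0'
python3 - <<'E'
from h import *
np.set_printoptions(precision=4,suppress=True)
d,e=vials()
for n,x in(("top",d),("scene",e)):
    W=cloud(x);roi=(abs(W[...,0]-.56)<.12)&(abs(W[...,1]-.275)<.12)
    t=W[roi&(W[...,2]>.055)&(W[...,2]<.09)];r=cv2.minAreaRect(t[:,:2].astype(np.float32));print(n,"tab",r)
    for m in arm.masks_of(x,"vial0"): print("  top z",np.percentile(W[m["mask"]][:,2],[50,95]))
im=np.hstack([cv2.resize(d["frame"][165:275,135:250],(400,383)),cv2.resize(e["frame"][140:230,350:460],(400,383))])
cv2.imwrite("pics/a9.png",im[:,:,::-1])
E
```

```text
t: 62.25
eef_pos: [0.4897, 0.1017, 0.1734]
ee_rot: [-1.376, 1.57, 0.008]
force: [-0.2, 0.2, -0.9]
width: 0.0702
t: 62.88
eef_pos: [0.4633, 0.0128, 0.1732]
ee_rot: [-1.852, 1.57, -0.469]
force: [-0.1, 0.2, -0.1]
width: 0.0701
top 0.71 ctr [0.542 0.282] size [0.027 0.048] axis deg 168.6
top 0.59 ctr [0.543 0.323] size [0.027 0.059] axis deg 167.4
top 0.46 ctr [0.549 0.249] size [0.017 0.021] axis deg 90.3
scene 0.68 ctr [0.546 0.319] size [0.026 0.065] axis deg 169.2
scene 0.63 ctr [0.537 0.249] size [0.026 0.058] axis deg 169.5
scene 0.54 ctr [0.543 0.278] size [0.031 0.06 ] axis deg 158.6
scene 0.46 ctr [0.529 0.222] size [0.026 0.065] axis deg 169.7
top tab ((0.6071926355361938, 0.2627716362476349), (0.039045583456754684, 0.012379271909594536), 79.70838928222656)
  top z [0.031 0.035]
  top z [0.0309 0.0351]
  top z [0.032  0.0353]
scene tab ((0.6129014492034912, 0.25980961322784424), (0.018350157886743546, 0.03776366263628006), 0.9509559869766235)
  top z [0.0294 0.0353]
  top z [0.0301 0.0353]
  top z [0.0298 0.0351]
  top z [0.0297 0.0358]
```

View pics/a9.png

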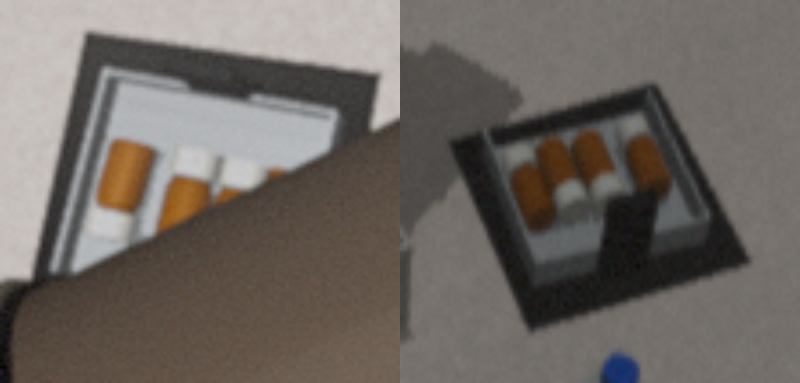

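All four vials lie side by side on the tray floor (right half, px 532,197 / 563,172 / 597,163 / 647,162), with their tops at about 34 mm, as expected. The gripper is clear of everything, so I hand in.

```bash
python3 -c "
from station import arm
print(arm.get_state()['t'],arm.job_done())"
```

```text
the job is handed in; nothing more can be done
63.175 None
```

The job is handed in at t = 63 s, and everything I checked looked right. No verdict was reported.

- **Caps:** I lifted the tray by its tab, tipped it about 36° over the bin, and all three caps slid in. The picture taken just after the pour showed all three in the bin and the tray empty; I did not check the bin again.
- **Tray:** It was level when I lowered it. My estimate puts its centre within about 5 mm of the mat centre, and its tab read the same in the last top picture.
- **Vials:** I picked up all four by their flat ends and laid them side by side along the tray. The last scene-camera picture shows all four flat, with tops at about 34 mm (as expected on the floor), none stacked and none near the open front. I took only one picture after the last release, so that they were at rest is inferred from it.
- **Bystanders:** I kept clear of them and saw none shifted in the pictures, but did not measure them again at the end.

**Disagreements in the last checks:** the arm hid part of the tray from the top camera, so it confirmed only two vials in full, and the other two rest on the scene camera. The two cameras also differ by 3–6 mm in position. In the scene view the tab's rectangle fit came out at a wrong angle in the last check, probably because nearby points were included.

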